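Open the holder cabinet beside the abrasion tester

TASK

Open the wider of the two small push-to-open cabinets on the bench so that the specimen holders inside can be reached: push its flap firmly in near the upper edge until the catch lets go and the flap springs ajar, then swing the flap all the way down. Leave the narrow cabinet's flap shut.

Things in the scene. Friction and masses are not known exactly. Their poses are not given: they have to be found in the camera images.
- flap_wide (a joint): wide flap, rad. 0 shut and caught. A 4 N push near its upper edge moves it in to a firm stop at -0.085 (10 mm; push to 10 N to be sure); the catch lets go by -0.06. Released, it springs out to about 0.5 (near upright, upper edge 60 mm out from the case). Then a stiff hinge holds it wherever left: pull, then press it down towards the robot (1 to 3 N) to its stop at 1.9, almost level.
- flap_wide_press (a point): on the wide flap's outer face, mid-width, 105 mm from the hinge line, 20 mm below the upper edge: a good place to push. Moves with the flap: x axis points inwards square to it (the way to push), z from hinge to upper edge, y along the hinge. The flap is a plain cream plate, no handle, 150 wide, 125 tall, 6 thick, flush in a blue case whose front leans back 30 degrees from upright.
- flap_wide_hinge (a point): middle of the wide flap's hinge line: its bottom edge, outer face, 30 mm above the bench. Does not move, turns with the flap; axes as for the press point. The case is hollow behind the flap, 184 mm wide, 215 deep, 160 high. A loose steel piece 50 mm tall stands on it, 50 mm or more behind the front's upper edge.
- flap_narrow (a joint): flap of the other, narrower cabinet (case 124 mm wide, flap 90 mm), otherwise of the same make, height and depth, with a loose brass piece on top. 0 shut, positive as it opens, rad; it must stay shut. The cabinets stand side by side, at least 40 mm apart, either one on the left, each turned by up to 0.3 rad.

How it is judged:
On the way:
1. the catch has let go and the wide flap stands ajar (more than 0.3 rad) (value of joint flap_wide above 0.3 rad), for 0.2 s.
At the end, for the whole second after the job is handed in: The wide flap is swung down to more than 1.6 rad (its stop is at 1.9) and at rest; the narrow flap is shut (below 0.1 rad) (value of joint flap_wide above 1.6 rad and velocity of joint flap_wide between -0.1 and 0.1 rad/s and value of joint flap_narrow below 0.1 rad); the robot touches nothing.
It fails at once if the narrow flap is opened (value of joint flap_narrow above 0.1 rad).
It also fails if it takes over 43 s, if anything falls off the work surface, if the arm or the gripper's body presses on something with over 40 N, if the wrist force passes 120 N, or if a joint passes its speed limit or range.

ROBOT

A 6-joint arm with a two-finger parallel gripper is mounted at the origin on the work surface. World frame = base frame: x ahead of the robot, y to its left, z up, the work surface at z = 0. Lengths are in m, angles in rad, forces in N, time in s.
With the tool pointing down it reaches from about 0.3 to 0.75 m from the base axis. Payload 8.5 kg.
Tool frame: the origin (TCP) lies on the front face of the gripper's body, between the roots of the fingers; the fingertips stand 64 mm ahead of it and the grasp point (between the pads) lies 45 mm ahead of it; z points along the fingers, y is the line along which they close (so a half turn about z gives the same grasp; the last joint's range is limited). The gripper opens to 88 mm and grips with 3 to 60 N. Pads are 18 mm wide; open, the fingers measure 123 mm over their backs; the gripper's body (75 mm by 187 mm) begins 45 mm behind the grasp point.
Start: joints at [1.014, 0.381, 1.297, -0, 1.464, -0.215], TCP at [0.184, 0.518, 0.303] pointing down, gripper open.
Joint ranges: [-3.11, 3.11], [-0.89, 2.33], [0.22, 2.48], [-1.42, 4.56], [0.17, 2.85], [-2.88, 2.88]. Speed limits (rad/s): [2.39, 2.39, 3.14, 3.14, 3.14, 3.14].

INTERFACE

Orientations are given as a unit quaternion [x, y, z, w].
In Python, from plant import * gives the robot as it stands.
- The arm moves only by the tool arm_command, never from a script. Its argument "commands" is a list that holds one entry, the list of rows, each a list of 5 numbers: the shift along the tool's x, y, z in mm, then the turn about the tool's z in degrees, then the opening, from 0 (shut) to 1 (fully open). A call has 1 to 8 rows; each row shifts and turns the commanded pose from where the row before left it, along the tool's axes as they then stand; what a row does not reach is not made up. A row lasts 1/8 s, in which the tool goes at most 62.5 mm and 10.7 degrees, less where a joint would pass 70% of its speed; a pose out of reach is approached as far as the arm can. A call is refused whole if a number of a shift passes 62.5 or a number of a turn 10.7, either way. A call with a gripper value outside its range is refused whole. The fingers move at their own pace and stop on an object; "newtons" is the grip in N (left out, the last holds). Time passes only in rows, so rows that do not move let the fingers close. It gives the time, the measured TCP pose, the force, the opening and the grip force at its end, in the units of the state.
- read_state(): the state, without advancing time (a new reading comes with each control period).
- grab_frame(name): name is "side" or "top"; returns a dict with "pixels" (384x512x3 uint8, blue, green, red), "range_z" (384x512 float32, m along the optical axis (not along the pixel's ray), 0 where there is no reading), "camera_matrix" (3x3 intrinsics, pixels), "k1" (the pictures are not rectified: a ray, as slopes to the right and down, at radius r is drawn at 1 + k1 r^2 times it, then the intrinsics apply), "camera_from_world" (4x4, takes a point from world to camera coordinates). Camera axes: x right, y down, z forward; pixel columns grow to the right and rows downward; lengths in m; the calibration is good to about 2 mm. A picture is of the moment at which its call begins.
- sign_off(): hands the job in; it is judged then, once.
The state is a dict: "t": time; "joints": joint angles; "joint_velocities": joint speeds; "tau": joint torques, N m; "tcp_pos": TCP position; "orientation": TCP orientation; "contact_force": force on the tool from outside, world axes, zero at the start; "torque": the same for the moment, N m; "finger_gap": finger opening in m; "gripper_force": force on a finger pad.
Only numpy, scipy, OpenCV 4.12 (cv2) and the standard library are available. Lean on these libraries where they do the work, as an engineer would, in place of code of your own. Each camera call takes 0.05 s, during which the arm holds its last target. There are 200 camera calls.

## Working session

There is one attempt and no reset: what is moved stays moved. The work goes in short steps, Python scripts to look and compute and a tool call to move; the robot and the scene stay as the last step left them, time stands still between calls to the robot, and variables do not carry over. Pictures are saved under pics/ and viewed, at most 10 in all, crops included, and the job is handed in when it is done.

Besides the shell and the picture viewer there is one more tool, called after ">>>" in YAML: its name, and indented under it one key for each argument. arm_command: Moves the arm, as the interface text tells. Its arguments: {"type":"object","properties":{"commands":{"type":"array"},"newtons":{"type":"number"}},"required":["commands"]}

```bash
mkdir -p pics; ls; cat > h.py <<'E'
from plant import *
import numpy as np, cv2
def pts(f):
    """world xyz for each pixel from range image"""
    K=np.array(f["camera_matrix"]);h,w=f["range_z"].shape
    u,v=np.meshgrid(np.arange(w),np.arange(h))
    a=np.stack([u,v],-1).reshape(-1,1,2).astype(float)
    n=cv2.undistortPoints(a,K,np.array([f["k1"],0,0,0,0.])).reshape(h,w,2)
    z=f["range_z"]
    P=np.dstack([n[...,0]*z,n[...,1]*z,z,np.ones_like(z)])
    return (P@np.linalg.inv(np.array(f["camera_from_world"])).T)[...,:3]
E
python3 - <<'E'
from h import *
a=grab_frame("side");b=grab_frame("top")
cv2.imwrite("pics/a.png",np.vstack([a["pixels"],b["pixels"]])[:, :]) 
cv2.imwrite("pics/a.png",cv2.resize(np.hstack([a["pixels"],b["pixels"]]),(800,300)))
np.savez("a.npz",sp=a["pixels"],s=pts(a),tp=b["pixels"],t=pts(b),sz=a["range_z"],tz=b["range_z"])
for f in (a,b):
    T=np.linalg.inv(f["camera_from_world"]);print(T[:3,3],T[:3,2],f["k1"])
s=read_state();print(s["t"],s["tcp_pos"],s["orientation"])
E
```

```text
pics
[ 0.22539994 -0.3855635   0.68945944] [ 0.45080657  0.50216149 -0.73797511] -0.14872616433757638
[ 0.47880404 -0.02571611  0.82623826] [ 0.13523041  0.01780576 -0.99065417] -0.14618240417506295
0.1 [0.18425301 0.51803418 0.3022262 ] [ 1.70036719e-01  9.85437528e-01 -5.84048012e-04 -2.24752655e-04]
```

View pics/a.png

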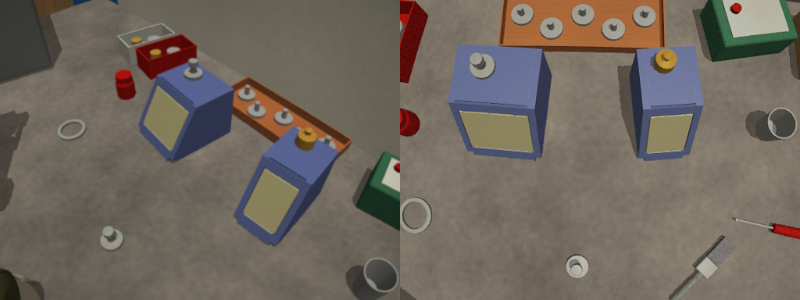

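The side view (left half) and top view (right half) show two blue cases. The wide one has the steel piece on top, with its flap at about (497,132) in the composite; the narrow one, with the brass piece, has its flap at about (668,133). I'll measure the cream flaps next.

```bash
python3 - <<'E'
from h import *
d=np.load("a.npz")
for p,P,z in (("tp","t","tz"),("sp","s","sz")):
    hsv=cv2.cvtColor(d[p],cv2.COLOR_BGR2HSV)
    m=cv2.inRange(hsv,(20,60,90),(35,160,255)); m=cv2.morphologyEx(m,cv2.MORPH_OPEN,np.ones((3,3)))
    n,l,st,c=cv2.connectedComponentsWithStats(m)
    for i in range(1,n):
        if st[i,4]<1000: continue
        mm=(cv2.erode((l==i).astype(np.uint8),np.ones((5,5)))>0)&(d[z]>0)
        X=d[P][mm]; c0=X.mean(0); U,S,V=np.linalg.svd(X-c0,full_matrices=False); nrm=V[2]*np.sign(V[2][0])
        # corners: minAreaRect contour approx -> intersect? use in-plane rect of full mask
        Y=d[P][(l==i)&(d[z]>0)]
        y=np.cross([0,0,1],nrm);y/=np.linalg.norm(y);zz=np.cross(nrm,y)
        a=(Y-c0)@y;b=(Y-c0)@zz
        ra=np.percentile(a,[.5,99.5]);rb=np.percentile(b,[.5,99.5])
        cen=c0+y*ra.mean()+zz*rb.mean()
        print(p,st[i],"n",nrm.round(3),"rms",(S[2]/len(X)**.5).round(4),"lean",np.degrees(np.arcsin(-nrm[2])).round(1),"yaw",np.arctan2(nrm[1],nrm[0]).round(3),"size",np.ptp(ra).round(3),np.ptp(rb).round(3),"cen",cen.round(4),"hinge",(cen-.0625*zz).round(4),"press",(cen+.0425*zz).round(4))
E
```

```text
tp [  76  142   95   52 3713] n [ 0.865 -0.055 -0.498] rms 0.0009 lean 29.9 yaw -0.064 size 0.148 0.121 cen [0.61   0.1963 0.0864] hinge [0.579  0.1983 0.0322] press [0.6311 0.195  0.1233]
tp [ 315  146   60   49 2308] n [ 0.86   0.095 -0.501] rms 0.0008 lean 30.1 yaw 0.11 size 0.089 0.12 cen [ 0.6151 -0.182   0.0863] hinge [ 0.584  -0.1854  0.0322] press [ 0.6362 -0.1796  0.1231]
sp [ 185  111   56   80 2486] n [ 0.866 -0.058 -0.497] rms 0.0011 lean 29.8 yaw -0.066 size 0.147 0.119 cen [0.6116 0.1959 0.0869] hinge [0.5806 0.1979 0.0327] press [0.6327 0.1945 0.1238]
sp [ 312  216   70   83 3209] n [ 0.863  0.089 -0.497] rms 0.0012 lean 29.8 yaw 0.102 size 0.088 0.12 cen [ 0.6165 -0.1831  0.0871] hinge [ 0.5856 -0.1862  0.0328] press [ 0.6375 -0.1809  0.124 ]
```

Both views agree: the hinge is near (0.580, 0.198, 0.032), the lean is 30° and the yaw is -0.065. My plan is to keep the tool vertical with the fingers shut and the closing line parallel to the hinge. I'll push at the upper edge, then hook behind the flap and follow an arc down.

>>> arm_command:
  commands:
    - [[0, 0, 0, -8, 0], [0, 0, 0, -8, 0], [-40, -33, 0, 0, 0], [-40, -33, 0, 0, 0], [-40, -33, 0, 0, 0], [-40, -33, 0, 0, 0], [-40, -33, 0, 0, 0], [-40, -33, 0, 0, 0]]
  newtons: 30

```text
t: 1.1
tcp_pos: [0.4125, 0.3042, 0.3026]
orientation: [0.031, 1.0, -0.0, -0.0]
contact_force: [0.2, 0.7, -0.1]
finger_gap: 0.0102
gripper_force: 0.0
```

>>> arm_command:
  commands:
    - [[-38, -32, 0, 0, 0], [-38, -32, 0, 0, 0], [-37, -31, 0, 0, 0], [0, 0, 40, 0, 0], [0, 0, 40, 0, 0], [0, 0, 40, 0, 0], [0, 0, 0, 0, 0]]

```text
t: 1.98
tcp_pos: [0.5174, 0.2034, 0.1805]
orientation: [0.031, 1.0, -0.001, -0.003]
contact_force: [-0.4, 0.8, 0.4]
finger_gap: 0.0006
gripper_force: 0.0
```

>>> arm_command:
  commands:
    - [[-40, 0, 0, 0, 0], [-40, 0, 0, 0, 0], [-7, 0, 0, 0, 0], [-7, 0, 0, 0, 0], [-5, 0, 0, 0, 0], [0, 0, 0, 0, 0]]

```text
t: 2.72
tcp_pos: [0.6169, 0.1976, 0.1831]
orientation: [0.031, 1.0, 0.0, 0.0]
contact_force: [-0.5, -0.1, -0.5]
finger_gap: 0.0002
gripper_force: 0.0
```

>>> arm_command:
  commands:
    - [[-4, 0, 0, 0, 0], [-4, 0, 0, 0, 0], [-3, 0, 0, 0, 0], [0, 0, 0, 0, 0]]

```text
t: 3.22
tcp_pos: [0.6277, 0.1969, 0.1824]
orientation: [0.031, 1.0, -0.0, -0.001]
contact_force: [-3.8, 0.1, 0.0]
finger_gap: 0.0004
gripper_force: 1.5
```

>>> arm_command:
  commands:
    - [[-3, 0, 0, 0, 0], [-3, 0, 0, 0, 0], [-2, 0, 0, 0, 0], [0, 0, 0, 0, 0]]

```text
t: 3.72
tcp_pos: [0.6312, 0.1969, 0.1821]
orientation: [0.031, 1.0, -0.001, -0.008]
contact_force: [-29.9, 0.1, 11.0]
finger_gap: 0.0004
gripper_force: 15.3
```

It's against the firm stop. Now I'll back off.

>>> arm_command:
  commands:
    - [[10, 0, 0, 0, 0], [50, 0, 0, 0, 0], [50, 0, 0, 0, 0], [30, 0, 0, 0, 0], [0, 0, -40, 0, 0], [0, 0, -40, 0, 0], [0, 0, 0, 0, 0], [0, 0, 0, 0, 0]]

```text
t: 4.72
tcp_pos: [0.4964, 0.2049, 0.2623]
orientation: [0.031, 1.0, -0.0, 0.0]
contact_force: [0.6, 0.8, -0.9]
finger_gap: 0.0007
gripper_force: 0.0
```

```bash
python3 - <<'E'
from h import *
a=grab_frame("side");b=grab_frame("top")
cv2.imwrite("pics/b.png",cv2.resize(np.hstack([a["pixels"],b["pixels"]]),(800,300)))
P=pts(a);hsv=cv2.cvtColor(a["pixels"],cv2.COLOR_BGR2HSV)
m=cv2.erode(cv2.inRange(hsv,(20,60,60),(35,160,255)),np.ones((3,3)))>0
X=P[m&(a["range_z"]>0)];X=X[(X[:,1]>.1)&(X[:,1]<.3)&(X[:,0]<.7)]
print(len(X),X.min(0),X.max(0))
c=X.mean(0);n=np.linalg.svd(X-c,full_matrices=False)[2][2];print(c,n)
top=X[X[:,2]>X[:,2].max()-.01];print(top.mean(0)); print(read_state()["tcp_pos"])
E
```

```text
2540 [0.3026356  0.11892197 0.04396225] [0.5880208  0.26648688 0.534162  ]
[0.49173351 0.16062922 0.27873308] [-0.89013074  0.12932423 -0.4369697 ]
[0.31190572 0.12175304 0.52879679]
[0.49626432 0.20491923 0.26166613]
```

View pics/b.png

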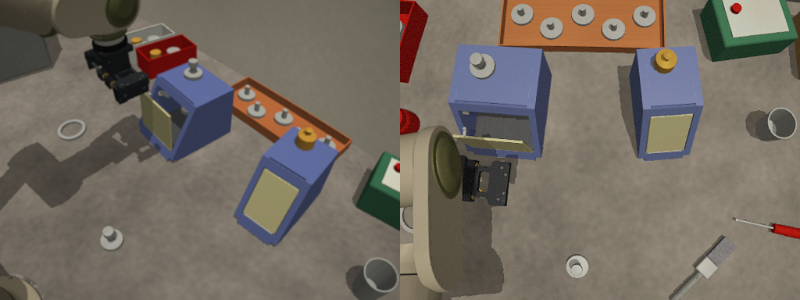

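The wide flap stands ajar, its edge near (485,142) in the composite's top view. The narrow flap is still shut and there is a clear gap behind the wide one. Next I'll hook in behind it.

>>> arm_command:
  commands:
    - [[-40, 0, 0, 0, 0], [-40, 0, 0, 0, 0], [-36, 0, 0, 0, 0], [0, 0, 0, 0, 0], [0, 0, 25, 0, 0], [0, 0, 26, 0, 0], [0, 0, 26, 0, 0], [0, 0, 0, 0, 0]]

```text
t: 5.82
tcp_pos: [0.6107, 0.1979, 0.1837]
orientation: [0.031, 1.0, -0.0, -0.003]
contact_force: [-0.2, 0.6, 0.4]
finger_gap: 0.0002
gripper_force: 0.0
```

>>> arm_command:
  commands:
    - [[8, 0, 0, 0, 0], [9, 0, 0, 0, 0], [12, 0, 0, 0, 0], [12, 0, 1, 0, 0], [11, 0, 3, 0, 0], [11, 0, 4, 0, 0], [0, 0, 0, 0, 0]]

```text
t: 6.7
tcp_pos: [0.5483, 0.2018, 0.1773]
orientation: [0.031, 1.0, -0.0, -0.001]
contact_force: [0.6, 0.5, -0.1]
finger_gap: 0.0005
gripper_force: 0.0
```

>>> arm_command:
  commands:
    - [[10, 0, 6, 0, 0], [10, 0, 7, 0, 0], [8, 0, 8, 0, 0], [8, 0, 9, 0, 0], [4, 0, 7, 0, 0], [4, 0, 7, 0, 0], [2, 0, 5, 0, 0]]

```text
t: 7.58
tcp_pos: [0.5032, 0.2046, 0.1283]
orientation: [0.031, 1.0, -0.0, -0.0]
contact_force: [0.1, 0.1, 0.5]
finger_gap: 0.0004
gripper_force: 0.1
```

>>> arm_command:
  commands:
    - [[1, 0, 4, 0, 0], [1, 0, 4, 0, 0], [0, 0, 3, 0, 0], [0, 0, 0, 0, 0]]

```text
t: 8.07
tcp_pos: [0.5014, 0.2047, 0.1176]
orientation: [0.031, 1.0, -0.0, -0.0]
contact_force: [0.2, 0.7, 0.2]
finger_gap: 0.0007
gripper_force: 0.0
```

```bash
python3 - <<'E'
from h import *
a=grab_frame("side");b=grab_frame("top")
cv2.imwrite("pics/c.png",cv2.resize(np.hstack([a["pixels"],b["pixels"]]),(800,300)))
P=pts(a);hsv=cv2.cvtColor(a["pixels"],cv2.COLOR_BGR2HSV)
m=cv2.erode(cv2.inRange(hsv,(20,40,60),(35,160,255)),np.ones((3,3)))>0
X=P[m&(a["range_z"]>0)];X=X[(X[:,1]>.1)&(X[:,1]<.3)&(X[:,0]<.7)&(X[:,2]<.15)]
c=X.mean(0);n=np.linalg.svd(X-c,full_matrices=False)[2][2];print(len(X),X.min(0),X.max(0),c,n)
E
```

```text
1533 [ 0.45318414  0.12436189 -0.00053952] [0.57276078 0.27969175 0.06226436] [0.50028893 0.17676725 0.05162785] [ 0.1919624  -0.00500693  0.98138951]
```

View pics/c.png

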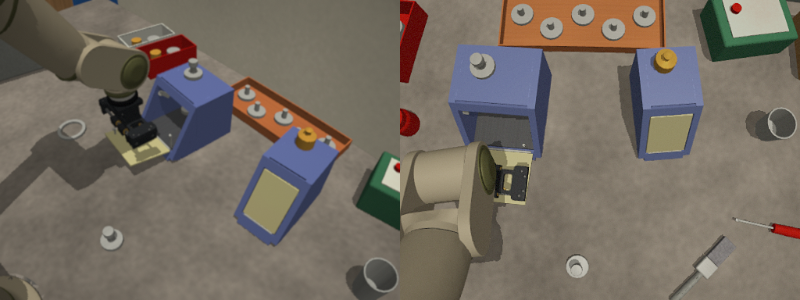

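The flap lies almost level at about (515,175) in the composite, tilted 11°, which is its stop. The narrow flap is still shut. I'll lift clear and hand in.

>>> arm_command:
  commands:
    - [[0, 0, -15, 0, 0], [0, 0, -40, 0, 0], [0, 0, -50, 0, 0], [0, 0, -40, 0, 0], [0, 0, 0, 0, 0], [0, 0, 0, 0, 0], [0, 0, 0, 0, 0], [0, 0, 0, 0, 0]]

```text
t: 9.18
tcp_pos: [0.5012, 0.2047, 0.262]
orientation: [0.031, 1.0, -0.0, -0.001]
contact_force: [0.9, -0.6, 0.5]
finger_gap: 0.0006
gripper_force: 0.0
```

```bash
python3 - <<'E'
from h import *
a=grab_frame("side")
P=pts(a);hsv=cv2.cvtColor(a["pixels"],cv2.COLOR_BGR2HSV)
m=cv2.erode(cv2.inRange(hsv,(20,40,60),(35,160,255)),np.ones((3,3)))>0
X=P[m&(a["range_z"]>0)];X=X[(X[:,1]>.1)&(X[:,1]<.3)&(X[:,0]<.7)&(X[:,2]<.09)&(X[:,2]>.02)]
c=X.mean(0);n=np.linalg.svd(X-c,full_matrices=False)[2][2];n*=np.sign(n[2]);ang=.5236+np.arctan2(n[2],n[0]);s=read_state()
print(n,ang,s["tcp_pos"],s["contact_force"])
if ang>1.75 and s["tcp_pos"][2]>.22: print(sign_off())
E
```

```text
[ 0.19091348 -0.00607903  0.98158804] 1.902300074451337 [0.50131152 0.20470322 0.26212189] [ 0.1162241  -0.13551803 -0.07185425]
the job is handed in; nothing more can be done
None
```

The wide flap is open at its stop (measured 1.90 rad), the narrow flap looked shut in the last picture, the arm is clear, and the job was handed in at about 9 s; no verdict came back.

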